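# Fetch the sauce tub from behind the condiments

## Task

The low sauce tub on the steel condiment tray is boxed in by a bottle, a jar and a shaker: first clear all three onto the wooden side board, leaving the tub where it is. Then take the tub to the order carton and stand it on the carton floor inside the round paper collar, and after that put the bottle, the jar and the shaker each back where it stood on the steel tray. Keep all of them upright and do not disturb the stack of foil cups, the packed meal or the spoon.

Things in the scene. Friction and masses are not known exactly. Their poses are not given: they have to be found in the camera images.
- bottle_mid (a point): (Sizes in mm.) Loose green glass bottle, white cap, 142 tall, 0.25 kg; body diameter 56 up to 80 above its foot, shoulder, neck diameter 28 from 106 to 118, cap diameter 30 from 118 to 142, best gripped by the cap. The point is on its axis, half-way up (71 above its foot); z is up. At the start it stands on one of the three outer places of the steel tray.
- jar_mid (a point): (Sizes in mm.) Loose squat amber glass jar with a brass lid, 100 tall, 0.30 kg; diameter 62 up to 86 above its foot, lid diameter 64. The point is on its axis, half-way up (50 above its foot); z is up. At the start it stands on one of the three outer places of the steel tray.
- shaker_mid (a point): (Sizes in mm.) Loose plain steel shaker with a domed, pierced top, 115 tall, 0.18 kg; diameter 50 up to 94 above its foot, then the dome. The point is on its axis, half-way up (57.5 above its foot); z is up. At the start it stands on one of the three outer places of the steel tray.
- tub_mid (a point): (Sizes in mm.) Loose low white sauce tub with a clear lid, 54 tall, 0.09 kg; diameter 52 up to 46 above its foot, lid diameter 56. The point is on its axis, half-way up (27 above its foot); z is up. At the start it stands in the middle place at the back of the steel tray.
- stand: (Sizes in mm.) Fixed steel condiment tray, 250 (y) by 8 thick, x from -87.5 to 107.5. Origin on the table, z up, x away from the robot. Top at z = 8. Dark round marks, diameter 68, show four places: the tub's at (34, 0) and, round it, (34, 70), (34, -70) and (-36, 0); things stand within about 6 of them. A wire rail, 6 thick, its top at z = 33, runs along y (-110 to 110) at x = 100.
- board: (Sizes in mm.) Fixed bare wooden side board, 290 (x) by 140 (y) by 12 thick, to the left or right of the steel tray. Origin on the table under its middle; top at z = 12. Room for the three things in a row along x, 90 apart.
- collar_mid (a point): (Sizes in mm.) Target for the tub: middle of the round paper collar in the fixed order carton, at carton-floor level, 4 above the table; z up. Collar: inside diameter 78, outside 88, height 5. From this point the carton reaches from x = -50 to 150 and y = -75 to 75, walls 24 high, 4 thick; a lidded meal box, top 38 above the table, fills it from x = 55 to 145.
- foil_stack: (Sizes in mm.) Bystander: loose stack of round foil cups, diameter 80, 62 high, beyond the steel tray. Origin at the middle of its underside. Leave alone.
- meal: (Sizes in mm.) Bystander: loose packed meal, a foil tray with white card lid, 90 by 120 mm, 43 high, beyond the steel tray. Origin at the middle of its underside. Leave alone.
- spoon: (Sizes in mm.) Bystander: loose steel spoon, about 200 long, lying on the table just beyond the steel tray. Origin at its underside. Leave alone.

How it is judged:
By the outcome, as a careful person would: the job done as asked, in the order asked, and still so for the second after the job is handed in, with the robot touching nothing.
It also fails if it takes over 134 s, if anything falls off the work surface, if the arm or the gripper's body presses on something with over 40 N, if the wrist force passes 120 N, or if a joint passes its speed limit or range.

## Robot

A 7-joint arm with a two-finger parallel gripper is mounted at the origin on the work surface. World frame = base frame: x ahead of the robot, y to its left, z up, the work surface at z = 0. Lengths are in m, angles in rad, forces in N, time in s.
With the tool pointing down it reaches from about 0.35 to 0.9 m from the base axis. Payload 19.9 kg.
Tool frame: the origin (TCP) lies between the finger pads; the fingertips stand 17 mm ahead of it and the grasp point (between the pads) lies 2 mm behind it; z points along the fingers, x is the direction in which the jaws open and shut, and the axes are right-handed (so a half turn about z gives the same grasp; the last joint's range is limited). The gripper opens to 94 mm and grips with 3 to 60 N. Pads are 16 mm wide; open, the fingers measure 119 mm over their backs; the gripper's body (75 mm by 177 mm) begins 78 mm behind the grasp point.
Start: joints at [-1.276, 0.417, -0.01, 1.614, 0.005, 1.111, -0.053], TCP at [0.207, 0.59, 0.222] pointing down, gripper open.
Joint ranges: [-2.81, 2.81], [-0.39, 2.02], [-1.27, 1.25], [0.06, 2.57], [-1.19, 4.33], [0.19, 2], [-2.82, 2.82]. Speed limits (rad/s): [1.89, 1.89, 2.39, 2.39, 3.01, 3.01, 3.01].

## Interface

Orientations are given as a unit quaternion [x, y, z, w].
In Python, from plant import monitor, camera, arm, nets gives the robot as it stands.
- The arm moves only by the shell command python3 -m jog 'ROWS' [FORCE]. ROWS is JSON, a list of rows, each an object with "grip": the finger opening in m, from 0 to 0.094; "travel": the shift along the tool's x, y, z in m, a list of three; "yaw": the turn about the tool's z in degrees. In form: [{"grip": grip, "travel": [tx, ty, tz], "yaw": yaw}, ...]. A call has 1 to 8 rows; each row shifts and turns the commanded pose from where the row before left it, along the tool's axes as they then stand; what a row does not reach is not made up. A row lasts 1/8 s, in which the tool goes at most 62.5 mm and 10.7 degrees, less where a joint would pass 70% of its speed; a pose out of reach is approached as far as the arm can. A call with a gripper value outside its range is refused whole. The fingers move at their own pace and stop on an object; FORCE is the grip in N (left out, the last holds). Time passes only in rows, so rows that do not move let the fingers close. It gives the time, the measured TCP pose, the force and the opening at its end, in the units of the state.
- monitor.state(): the state, without advancing time (a new reading comes with each control period).
- camera(name): name is "scene" or "top"; returns a dict with "image" (480x640x3 uint8, red, green, blue), "intrinsics" (3x3 intrinsics, pixels), "extrinsics" (4x4, takes a point from world to camera coordinates). Camera axes: x right, y down, z forward; pixel columns grow to the right and rows downward; lengths in m; the calibration is good to about 2 mm. A picture is of the moment at which its call begins. There is no depth.
- arm.finish_job(): hands the job in, once; it reports no verdict.
Trained networks look in the newest picture that a camera, given by its name, has taken for a name from the list of things; names that differ only in an ending like _2 or _b are one class to them, and where a whole thing is asked for, a point or a joint stands for the part that bears it (a point fixed in the world has none). Each returns a list of dicts, best first, with "p" (0 to 1); they miss things now and then, are a little off and sometimes report something else, mostly with a low value. They report only what shows in the picture. A call takes as long as a camera call.
- nets.look_for(thing, camera): "point" ([x, y, z] in m, in world coordinates, good to about 4 mm: the middle of the surface that is visible of it).
- nets.tip_of(thing, camera): "point" ([x, y, z] in m, in world coordinates, good to about 4 mm: a listed point, or the origin of a listed thing).
The state is a dict: "clock": time; "joint_pos": joint angles; "joint_vel": joint speeds; "tau": joint torques, N m; "eef_pos": TCP position; "orientation": TCP orientation; "force": force on the tool from outside, world axes, zero at the start; "moment": the same for the moment, N m; "grip_width": opening from 0.0 (shut) to 1.0 (fully open).
Only numpy, scipy, OpenCV 4.12 (cv2) and the standard library are available. Lean on these libraries where they do the work, as an engineer would, in place of code of your own. Each camera call takes 0.05 s, during which the arm holds its last target. There are 200 camera calls.

## Working session

There is one attempt and no reset: what is moved stays moved. The work goes in short steps, Python scripts to look and compute and a shell command to move; the robot and the scene stay as the last step left them, time stands still between calls to the robot, and variables do not carry over. Pictures are saved under pics/ and viewed, about 12 in all and at most 16, crops included, and the job is handed in when it is done.

```bash
ls; mkdir -p pics; cat > h.py <<'E'
import numpy as np,cv2
from plant import monitor,camera,arm,nets
def pic(name,fn):
    c=camera(name); cv2.imwrite('pics/'+fn,c['image'][:,:,::-1]); return c
def proj(c,p):
    q=c['extrinsics']@np.r_[p,1]; u=c['intrinsics']@q[:3]; return u[:2]/u[2]
def ray(c,uv,z):
    R=c['extrinsics'][:3,:3];t=c['extrinsics'][:3,3];o=-R.T@t
    d=R.T@np.linalg.inv(c['intrinsics'])@np.r_[uv,1]; return o+d*(z-o[2])/d[2]
E
python3 - <<'E'
from h import *
s=monitor.state();print({k:np.round(v,3) for k,v in s.items()})
for n in('top','scene'):
    c=pic(n,n+'0.png');print(n,'cam at',np.round(-c['extrinsics'][:3,:3].T@c['extrinsics'][:3,3],3))
    for t in 'bottle_mid jar_mid shaker_mid tub_mid stand board collar_mid foil_stack meal spoon'.split():
        r=nets.tip_of(t,n)[:2]
        print(t,[(np.round(d['point'],3).tolist(),round(d['p'],2),proj(c,d['point']).astype(int).tolist()) for d in r])
E
```

```text
pics
{'clock': np.float64(0.0), 'joint_pos': array([-1.275,  0.418, -0.01 ,  1.614,  0.005,  1.111, -0.053]), 'joint_vel': array([-0.001,  0.001, -0.002,  0.001, -0.001,  0.001, -0.001]), 'tau': array([-0.0000e+00, -8.5125e+01,  6.3800e-01, -4.2598e+01, -4.9000e-02,
        1.9000e-02,  0.0000e+00]), 'eef_pos': array([0.206, 0.59 , 0.222]), 'orientation': array([ 0.816,  0.579, -0.   ,  0.   ]), 'force': array([-0.55 ,  0.432,  0.482]), 'moment': array([-0.016, -0.024,  0.004]), 'grip_width': np.float64(1.0)}
top cam at [0.437 0.003 0.993]
bottle_mid [([0.572, 0.092, 0.082], 0.83, [276, 252])]
jar_mid [([0.513, 0.003, 0.06], 0.96, [325, 286])]
shaker_mid [([0.592, -0.054, 0.064], 0.72, [356, 243])]
tub_mid [([0.582, 0.016, 0.033], 0.81, [318, 251])]
stand [([0.551, 0.01, 0.0], 0.57, [321, 268])]
board [([0.481, -0.334, 0.001], 0.96, [498, 306])]
collar_mid [([0.446, 0.298, 0.004], 0.95, [172, 321])]
foil_stack [([0.739, 0.245, -0.003], 0.9, [208, 176])]
meal [([0.755, -0.232, 0.006], 0.81, [441, 170])]
spoon [([0.79, 0.007, 0.001], 0.88, [324, 153])]
scene cam at [ 1.495 -0.372  0.803]
bottle_mid [([0.57, 0.091, 0.086], 0.71, [353, 222]), ([0.752, -0.234, -0.001], 0.54, [239, 347])]
jar_mid [([0.514, 0.004, 0.055], 0.81, [308, 229]), ([0.482, -0.329, -0.001], 0.69, [164, 276])]
shaker_mid []
tub_mid [([0.58, 0.017, 0.031], 0.77, [325, 252])]
stand [([0.552, 0.017, -0.003], 0.91, [320, 257])]
board [([0.482, -0.331, -0.0], 0.68, [163, 276])]
collar_mid [([0.445, 0.297, 0.004], 0.67, [403, 205])]
foil_stack [([0.738, 0.242, -0.002], 0.87, [447, 280])]
meal []
spoon [([0.79, 0.008, 0.003], 0.95, [362, 324]), ([0.574, 0.089, 0.084], 0.29, [354, 224])]
```

View pics/top0.png

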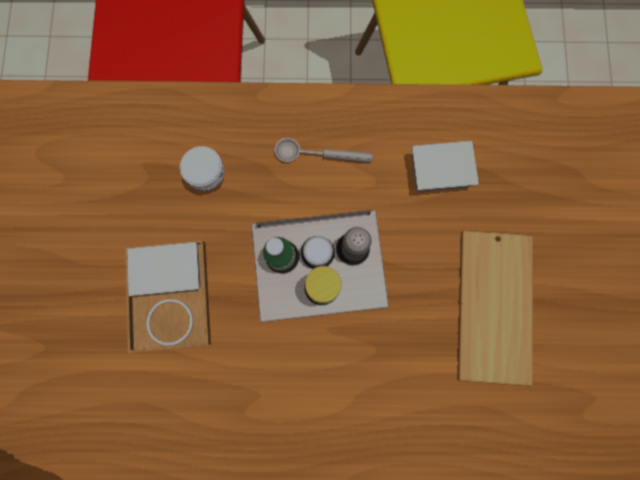

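View pics/scene0.png

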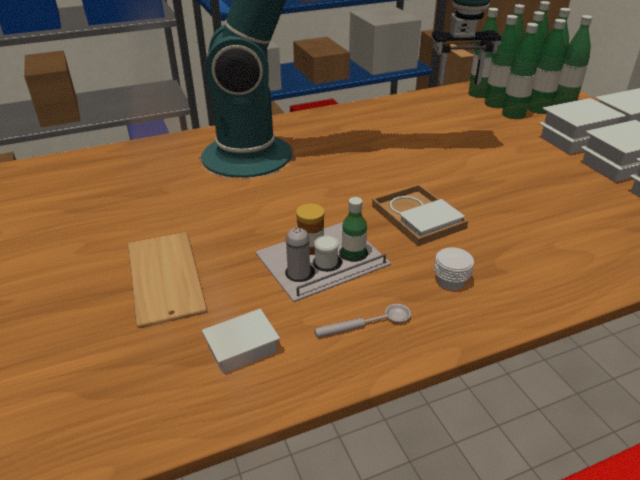

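The top view shows the bottle (275,246), tub (318,250), shaker (357,238) and jar (323,285) on a slightly rotated tray. The board is on the right around (497,307), and the carton on the left has its collar at (169,322). The scene view agrees. I'll refine the positions on a zoomed crop.

```bash
python3 - <<'E'
from h import *
c=camera('top'); im=c['image'][:,:,::-1].copy()
np.savez('cam_top.npz',K=c['intrinsics'],E=c['extrinsics'])
z=cv2.resize(im[205:330,245:395],None,fx=5,fy=4.0 if 0 else 4.8,interpolation=cv2.INTER_CUBIC)
z=cv2.resize(im[208:326,245:395],(750,590),interpolation=cv2.INTER_CUBIC)
# overlay predicted rims
th=np.linspace(0,2*np.pi,60)
def circ(x,y,r,zz,col):
    p=np.array([(proj(c,[x+r*np.cos(a),y+r*np.sin(a),zz])-[245,208]+.5)*5-.5 for a in th]);cv2.polylines(z,[np.round(p).astype(int)],True,col,1)
sx,sy,yaw=.552,.013,np.radians(6)
for (a,b) in((34,0),(34,70),(34,-70),(-36,0)):
    circ(sx+(a*np.cos(yaw)-b*np.sin(yaw))/1e3,sy+(a*np.sin(yaw)+b*np.cos(yaw))/1e3,.034,.008,(0,0,255))
circ(.571,.091,.015,.15,(0,255,255));circ(.513,.0035,.032,.108,(255,0,0));circ(.592,-.054,.025,.102,(0,255,0));circ(.581,.016,.028,.062,(255,0,255))
cv2.imwrite('pics/z1.png',z)
b=[(462,232),(532,235),(531,384),(459,380)];print('board',[np.round(ray(c,p,.012),3)[:2] for p in b],'mean',np.mean([ray(c,p,.012) for p in b],0))
b=[(253,225),(375,212),(386,307),(260,321)];print('tray',[np.round(ray(c,p,.008),3)[:2] for p in b])
print('collar',ray(c,(169.5,322),.009))
E
```

```text
board [array([ 0.626, -0.267]), array([ 0.621, -0.405]), array([ 0.336, -0.385]), array([ 0.343, -0.25 ])] mean [ 0.48146253 -0.32658197  0.012     ]
tray [array([0.637, 0.148]), array([ 0.666, -0.095]), array([ 0.477, -0.115]), array([0.449, 0.128])]
collar [0.445281   0.30145977 0.009     ]
```

View pics/z1.png

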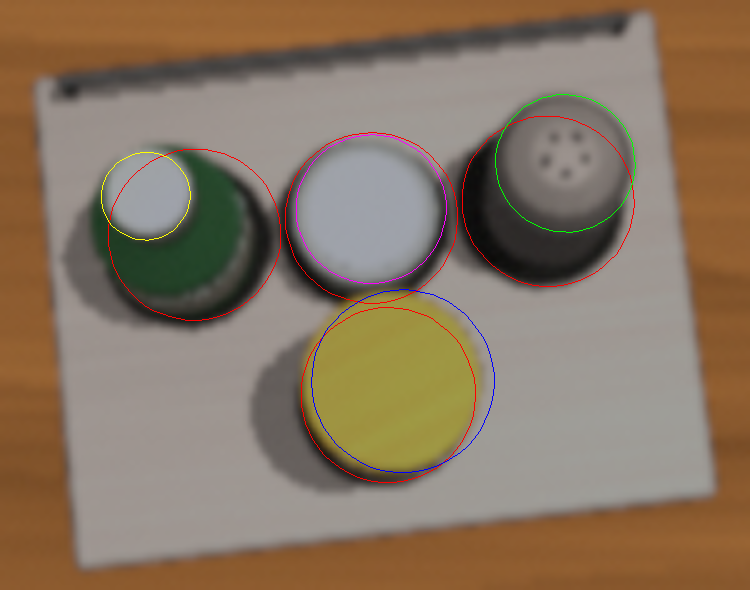

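The overlay shows the marks and bottle cap fitting well; the jar needs about 4 mm to +y, and the tub and shaker fit. I'll turn the tool so jaw x is world +y, then go above the bottle.

```bash
python3 -m jog '[{"grip":0.094,"travel":[0,0,0],"yaw":-9.7},{"grip":0.094,"travel":[0,0,0],"yaw":-9.7},{"grip":0.094,"travel":[0,0,-0.01],"yaw":0}]' 30
python3 -m jog '[{"grip":0.08,"travel":[-0.04,0.03,0],"yaw":0},{"grip":0.08,"travel":[-0.04,0.03,0],"yaw":0},{"grip":0.08,"travel":[-0.04,0.03,0],"yaw":0},{"grip":0.08,"travel":[-0.04,0.03,0],"yaw":0},{"grip":0.08,"travel":[-0.04,0.03,0],"yaw":0},{"grip":0.08,"travel":[-0.04,0.03,0],"yaw":0}]'
```

```text
clock: 1.52
eef_pos: [0.2066, 0.5895, 0.2322]
orientation: [0.707, 0.707, -0.001, 0.0]
force: [-0.4, 0.4, 0.6]
grip_width: 0.999
clock: 2.28
eef_pos: [0.3879, 0.349, 0.2334]
orientation: [0.708, 0.706, 0.001, -0.0]
force: [0.7, 0.6, -0.1]
grip_width: 0.85
```

```bash
python3 -m jog '[{"grip":0.06,"travel":[-0.043,0.0305,0],"yaw":0},{"grip":0.06,"travel":[-0.043,0.0305,0],"yaw":0},{"grip":0.06,"travel":[-0.043,0.0305,0],"yaw":0},{"grip":0.06,"travel":[-0.043,0.0305,0],"yaw":0},{"grip":0.06,"travel":[-0.043,0.0305,0],"yaw":0},{"grip":0.06,"travel":[-0.043,0.0305,0],"yaw":0},{"grip":0.06,"travel":[0,0,0],"yaw":0}]'
python3 -m jog '[{"grip":0.06,"travel":[0,0,0.03],"yaw":0},{"grip":0.06,"travel":[0,0,0.03],"yaw":0},{"grip":0.06,"travel":[0,0,0.022],"yaw":0},{"grip":0.06,"travel":[0,0,0.015],"yaw":0},{"grip":0.06,"travel":[0,0,0],"yaw":0}]'
python3 - <<'E'
from h import *
im=[cv2.resize(camera('top')['image'][180:330,225:415],(380,300)),cv2.resize(camera('scene')['image'][130:310,250:420],(400,424))[:300]]
cv2.imwrite('pics/b1.png',np.hstack(im)[:,:,::-1])
E
```

```text
clock: 3.15
eef_pos: [0.5721, 0.0886, 0.2331]
orientation: [0.71, 0.704, 0.0, 0.001]
force: [-0.5, 0.2, -1.0]
grip_width: 0.638
clock: 3.78
eef_pos: [0.5701, 0.0929, 0.1352]
orientation: [0.707, 0.707, -0.0, -0.0]
force: [0.5, -0.2, 0.7]
grip_width: 0.641
```

View pics/b1.png

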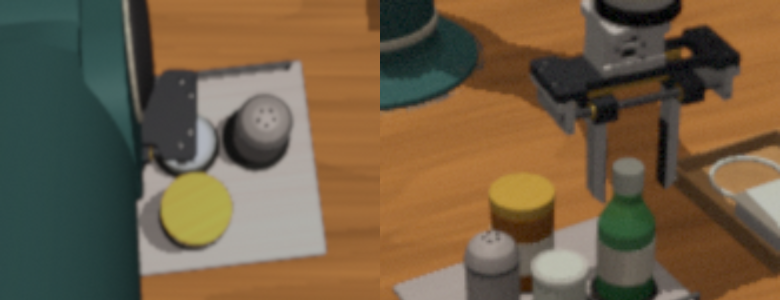

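In the picture the fingers straddle the white cap (scene crop about 628,175). Now I'll close and check the width.

```bash
python3 -m jog '[{"grip":0.02,"travel":[0,0,0],"yaw":0},{"grip":0.02,"travel":[0,0,0],"yaw":0},{"grip":0.02,"travel":[0,0,0],"yaw":0},{"grip":0.02,"travel":[0,0,0],"yaw":0},{"grip":0.02,"travel":[0,0,0],"yaw":0}]' 25
python3 -m jog '[{"grip":0.02,"travel":[0,0,-0.02],"yaw":0},{"grip":0.02,"travel":[0,0,-0.04],"yaw":0},{"grip":0.02,"travel":[0,0,-0.05],"yaw":0},{"grip":0.02,"travel":[0,0,-0.04],"yaw":0},{"grip":0.02,"travel":[0,0,0],"yaw":0}]'
```

```text
clock: 4.5
eef_pos: [0.5705, 0.0924, 0.1356]
orientation: [0.706, 0.708, 0.0, 0.0]
force: [-0.1, -1.1, 1.3]
grip_width: 0.316
clock: 5.12
eef_pos: [0.5714, 0.0927, 0.2881]
orientation: [0.706, 0.708, 0.002, 0.001]
force: [0.2, -0.0, -3.8]
grip_width: 0.314
```

Bottle held (29.6 mm, 2.5 N weight). Carry to the board's far place.

```bash
python3 -m jog '[{"grip":0.02,"travel":[-0.025,0,0],"yaw":0},{"grip":0.02,"travel":[-0.045,0,0],"yaw":0},{"grip":0.02,"travel":[-0.05,0,0],"yaw":0},{"grip":0.02,"travel":[-0.05,0,0],"yaw":0},{"grip":0.02,"travel":[-0.05,0,0],"yaw":0},{"grip":0.02,"travel":[-0.05,0,0],"yaw":0},{"grip":0.02,"travel":[-0.05,0,0],"yaw":0},{"grip":0.02,"travel":[-0.045,0,0],"yaw":0}]'
python3 -m jog '[{"grip":0.02,"travel":[-0.04,0,0],"yaw":0},{"grip":0.02,"travel":[-0.02,0,0],"yaw":0},{"grip":0.02,"travel":[0,0,0],"yaw":0},{"grip":0.02,"travel":[0,0,0.03],"yaw":0},{"grip":0.02,"travel":[0,0,0.04],"yaw":0},{"grip":0.02,"travel":[0,0,0.04],"yaw":0},{"grip":0.02,"travel":[0,0,0.015],"yaw":0},{"grip":0.02,"travel":[0,0,0],"yaw":0}]'
```

```text
clock: 6.12
eef_pos: [0.5704, -0.274, 0.2839]
orientation: [0.707, 0.708, -0.001, -0.001]
force: [0.8, 0.7, -3.0]
grip_width: 0.316
clock: 7.12
eef_pos: [0.5714, -0.3315, 0.1603]
orientation: [0.706, 0.708, -0.0, -0.001]
force: [-0.8, 0.2, -3.0]
grip_width: 0.322
```

```bash
python3 -m jog '[{"grip":0.02,"travel":[0,0,0.01],"yaw":0},{"grip":0.02,"travel":[0,0,0.008],"yaw":0},{"grip":0.02,"travel":[0,0,0.002],"yaw":0},{"grip":0.02,"travel":[0,0,0],"yaw":0},{"grip":0.02,"travel":[0,0,0],"yaw":0}]'
python3 -m jog '[{"grip":0.02,"travel":[0,0,0.001],"yaw":0},{"grip":0.02,"travel":[0,0,0],"yaw":0},{"grip":0.02,"travel":[0,0,0],"yaw":0}]'
```

```text
clock: 7.75
eef_pos: [0.5713, -0.3326, 0.1408]
orientation: [0.706, 0.708, 0.0, 0.0]
force: [0.5, -0.4, -3.2]
grip_width: 0.316
clock: 8.12
eef_pos: [0.5713, -0.3325, 0.1397]
orientation: [0.706, 0.708, 0.0, 0.0]
force: [0.6, -0.1, -1.1]
grip_width: 0.32
```

```bash
python3 -m jog '[{"grip":0.06,"travel":[0,0,0],"yaw":0},{"grip":0.06,"travel":[0,0,0],"yaw":0},{"grip":0.06,"travel":[0,0,0],"yaw":0},{"grip":0.06,"travel":[0,0,-0.02],"yaw":0},{"grip":0.08,"travel":[0,0,-0.04],"yaw":0},{"grip":0.08,"travel":[0,0,-0.02],"yaw":0}]'
python3 -m jog '[{"grip":0.08,"travel":[0.03,0.003,0],"yaw":0},{"grip":0.08,"travel":[0.05,0.004,0],"yaw":0},{"grip":0.08,"travel":[0.05,0.004,0],"yaw":0},{"grip":0.08,"travel":[0.05,0.004,0],"yaw":0},{"grip":0.08,"travel":[0.05,0.004,0],"yaw":0},{"grip":0.08,"travel":[0.0485,0.002,0],"yaw":0},{"grip":0.08,"travel":[0,0,0],"yaw":0},{"grip":0.08,"travel":[0,0,0],"yaw":0}]'
python3 - <<'E'
from h import *
c=pic('scene','sc2.png')
for t in('bottle_mid','jar_mid','shaker_mid','tub_mid'): print(t,[(np.round(d['point'],3),round(d['p'],2)) for d in nets.tip_of(t,'scene')[:2]])
E
```

```text
clock: 8.88
eef_pos: [0.5718, -0.3331, 0.2229]
orientation: [0.707, 0.708, 0.0, 0.002]
force: [0.4, 0.3, -0.4]
grip_width: 0.811
clock: 9.88
eef_pos: [0.5917, -0.0545, 0.2199]
orientation: [0.707, 0.708, -0.0, 0.0]
force: [-0.9, -0.5, 1.0]
grip_width: 0.848
bottle_mid [(array([ 0.575, -0.336,  0.086]), 0.65)]
jar_mid [(array([0.517, 0.005, 0.056]), 0.96), (array([0.579, 0.013, 0.032]), 0.62)]
shaker_mid [(array([ 0.59 , -0.052,  0.064]), 0.74)]
tub_mid [(array([0.582, 0.017, 0.031]), 0.6)]
```

View pics/sc2.png

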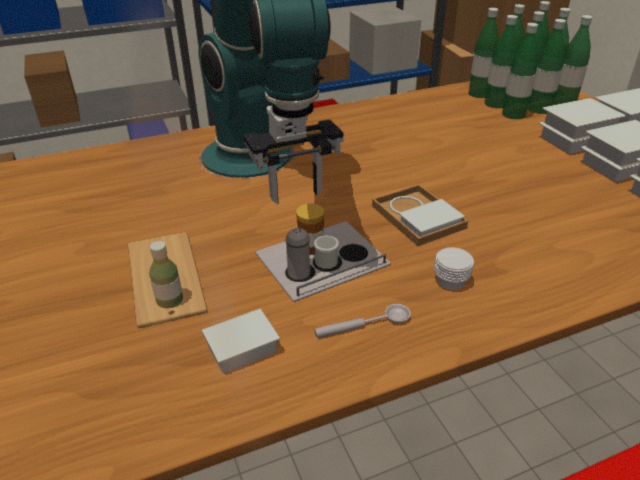

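The bottle stands upright on the board (164,275), the tray is undisturbed, and the gripper is above the shaker. Now grasp it.

```bash
python3 -m jog '[{"grip":0.08,"travel":[0,0,0.03],"yaw":0},{"grip":0.08,"travel":[0,0,0.04],"yaw":0},{"grip":0.08,"travel":[0,0,0.04],"yaw":0},{"grip":0.08,"travel":[0,0,0.023],"yaw":0},{"grip":0.08,"travel":[0,0,0],"yaw":0},{"grip":0.08,"travel":[0,0,0],"yaw":0}]'
python3 -m jog '[{"grip":0.04,"travel":[0,0,0],"yaw":0},{"grip":0.04,"travel":[0,0,0],"yaw":0},{"grip":0.04,"travel":[0,0,0],"yaw":0},{"grip":0.04,"travel":[0,0,0],"yaw":0},{"grip":0.04,"travel":[0,0,0],"yaw":0}]' 25
```

```text
clock: 10.88
eef_pos: [0.5922, -0.0543, 0.0875]
orientation: [0.707, 0.708, 0.0, 0.0]
force: [-0.4, -0.1, 0.1]
grip_width: 0.849
clock: 11.5
eef_pos: [0.5919, -0.054, 0.0867]
orientation: [0.706, 0.708, 0.0, 0.0]
force: [-0.3, -0.2, 3.5]
grip_width: 0.527
```

```bash
python3 -m jog '[{"grip":0.04,"travel":[0,0,-0.02],"yaw":0},{"grip":0.04,"travel":[0,0,-0.04],"yaw":0},{"grip":0.04,"travel":[0,0,-0.04],"yaw":0},{"grip":0.04,"travel":[0,0,-0.02],"yaw":0},{"grip":0.04,"travel":[-0.02,-0.015,0],"yaw":0},{"grip":0.04,"travel":[-0.037,-0.028,0],"yaw":0},{"grip":0.04,"travel":[-0.04,-0.03,0],"yaw":0},{"grip":0.04,"travel":[-0.04,-0.03,0],"yaw":0}]'
python3 -m jog '[{"grip":0.04,"travel":[-0.04,-0.03,0],"yaw":0},{"grip":0.04,"travel":[-0.04,-0.03,0],"yaw":0},{"grip":0.04,"travel":[-0.03,-0.023,0],"yaw":0},{"grip":0.04,"travel":[-0.02,-0.015,0],"yaw":0},{"grip":0.04,"travel":[0,0,0.03],"yaw":0},{"grip":0.04,"travel":[0,0,0.04],"yaw":0},{"grip":0.04,"travel":[0,0,0.03],"yaw":0},{"grip":0.04,"travel":[0,0,0],"yaw":0}]'
python3 -m jog '[{"grip":0.04,"travel":[0,0,0.01],"yaw":0},{"grip":0.04,"travel":[0,0,0.003],"yaw":0},{"grip":0.04,"travel":[0,0,0],"yaw":0},{"grip":0.04,"travel":[0,0,0],"yaw":0}]'
```

```text
clock: 12.5
eef_pos: [0.4868, -0.1928, 0.2066]
orientation: [0.707, 0.708, -0.0, -0.0]
force: [0.4, -0.4, -2.3]
grip_width: 0.529
clock: 13.5
eef_pos: [0.3893, -0.3209, 0.1053]
orientation: [0.707, 0.707, -0.001, -0.002]
force: [-0.0, 0.1, -2.5]
grip_width: 0.527
clock: 14.0
eef_pos: [0.3914, -0.3214, 0.0939]
orientation: [0.706, 0.708, 0.0, 0.0]
force: [0.6, 0.8, -1.6]
grip_width: 0.527
```

```bash
python3 -m jog '[{"grip":0.04,"travel":[0,0,0.002],"yaw":0},{"grip":0.04,"travel":[0,0,0],"yaw":0},{"grip":0.04,"travel":[0,0,0],"yaw":0}]'
python3 -m jog '[{"grip":0.04,"travel":[0,0,0.001],"yaw":0},{"grip":0.04,"travel":[0,0,0],"yaw":0},{"grip":0.04,"travel":[0,0,0],"yaw":0}]'
```

```text
clock: 14.38
eef_pos: [0.3912, -0.3213, 0.0915]
orientation: [0.706, 0.708, -0.0, 0.0]
force: [0.3, -0.1, -1.6]
grip_width: 0.523
clock: 14.75
eef_pos: [0.3913, -0.3214, 0.0906]
orientation: [0.706, 0.708, -0.0, 0.0]
force: [0.1, -0.3, 1.4]
grip_width: 0.524
```

```bash
python3 -m jog '[{"grip":0.085,"travel":[0,0,0],"yaw":0},{"grip":0.085,"travel":[0,0,0],"yaw":0},{"grip":0.085,"travel":[0,0,0],"yaw":0},{"grip":0.085,"travel":[0,0,-0.02],"yaw":0},{"grip":0.085,"travel":[0,0,-0.04],"yaw":0},{"grip":0.085,"travel":[0,0,-0.04],"yaw":0},{"grip":0.09,"travel":[0,0,-0.03],"yaw":0}]'
python3 -m jog '[{"grip":0.09,"travel":[0.03,0.01,0],"yaw":0},{"grip":0.09,"travel":[0.05,0.019,0],"yaw":0},{"grip":0.09,"travel":[0.05,0.019,0],"yaw":0},{"grip":0.09,"travel":[0.05,0.019,0],"yaw":0},{"grip":0.09,"travel":[0.05,0.019,0],"yaw":0},{"grip":0.09,"travel":[0.05,0.019,0],"yaw":0},{"grip":0.09,"travel":[0.032,0.012,0],"yaw":0},{"grip":0.09,"travel":[0.017,0.006,0],"yaw":0}]'
python3 -m jog '[{"grip":0.09,"travel":[0,0,0],"yaw":0},{"grip":0.09,"travel":[0,0,0.03],"yaw":0},{"grip":0.09,"travel":[0,0,0.03],"yaw":0},{"grip":0.09,"travel":[0,0,0.02],"yaw":0},{"grip":0.09,"travel":[0,0,0],"yaw":0}]'
python3 - <<'E'
from h import *
c=camera('scene');cv2.imwrite('pics/j1.png',cv2.resize(c['image'][130:310,120:420],(800,480))[:,:,::-1])
for t in('bottle_mid','jar_mid','shaker_mid','tub_mid'): print(t,[(np.round(d['point'],3),round(d['p'],2)) for d in nets.tip_of(t,'scene')[:2]])
E
```

```text
clock: 15.62
eef_pos: [0.3912, -0.3214, 0.2221]
orientation: [0.707, 0.708, 0.0, 0.0]
force: [0.1, -0.0, 0.1]
grip_width: 0.952
clock: 16.62
eef_pos: [0.5138, 0.0094, 0.2203]
orientation: [0.706, 0.708, -0.0, -0.0]
force: [-0.7, 0.1, 0.1]
grip_width: 0.961
clock: 17.25
eef_pos: [0.5126, 0.0062, 0.1397]
orientation: [0.707, 0.707, -0.001, -0.0]
force: [0.1, 0.1, -0.3]
grip_width: 0.956
bottle_mid [(array([ 0.575, -0.333,  0.086]), 0.58)]
jar_mid [(array([0.517, 0.006, 0.057]), 0.73)]
shaker_mid [(array([ 0.388, -0.321,  0.068]), 0.83)]
tub_mid [(array([0.584, 0.016, 0.031]), 0.96)]
```

View pics/j1.png

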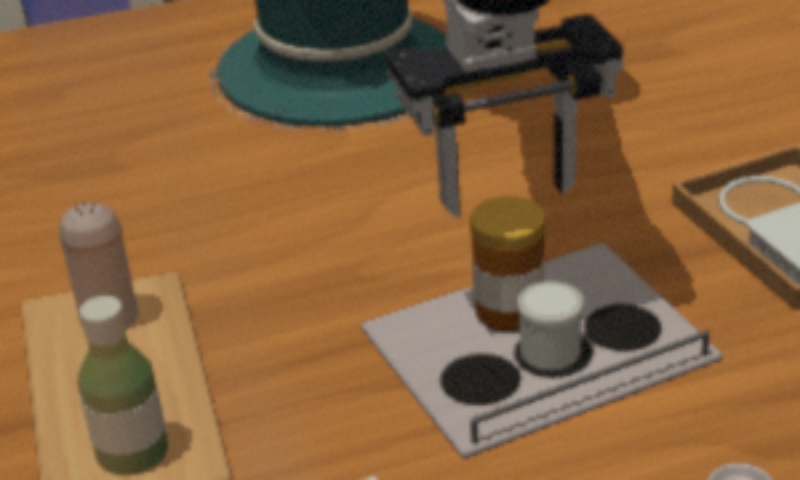

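Shaker (95,265) and bottle (120,385) stand upright on the board, and the jaws are centred over the jar (508,215). Next I'll descend and grip the jar body below the lid.

```bash
python3 -m jog '[{"grip":0.09,"travel":[0,0,0.025],"yaw":0},{"grip":0.09,"travel":[0,0,0.025],"yaw":0},{"grip":0.09,"travel":[0,0,0.021],"yaw":0},{"grip":0.09,"travel":[0,0,0],"yaw":0},{"grip":0.09,"travel":[0,0,0],"yaw":0}]'
python3 -m jog '[{"grip":0.055,"travel":[0,0,0],"yaw":0},{"grip":0.055,"travel":[0,0,0],"yaw":0},{"grip":0.055,"travel":[0,0,0],"yaw":0},{"grip":0.055,"travel":[0,0,0],"yaw":0}]' 30
python3 -m jog '[{"grip":0.055,"travel":[0,0,-0.02],"yaw":0},{"grip":0.055,"travel":[0,0,-0.04],"yaw":0},{"grip":0.055,"travel":[0,0,-0.04],"yaw":0},{"grip":0.055,"travel":[0,0,-0.02],"yaw":0},{"grip":0.055,"travel":[0,0,0],"yaw":0}]'
```

```text
clock: 18.12
eef_pos: [0.5142, 0.0079, 0.0705]
orientation: [0.706, 0.708, 0.0, 0.0]
force: [-0.7, 1.3, -0.2]
grip_width: 0.955
clock: 18.62
eef_pos: [0.5138, 0.0077, 0.0697]
orientation: [0.707, 0.708, 0.0, 0.0]
force: [0.2, -1.5, 4.5]
grip_width: 0.673
clock: 19.25
eef_pos: [0.514, 0.0081, 0.1903]
orientation: [0.706, 0.708, 0.001, 0.0]
force: [-0.4, -0.7, -3.6]
grip_width: 0.678
```

```bash
python3 -m jog '[{"grip":0.055,"travel":[-0.025,-0.003,-0.01],"yaw":0},{"grip":0.055,"travel":[-0.045,-0.005,-0.02],"yaw":0},{"grip":0.055,"travel":[-0.05,-0.005,0],"yaw":0},{"grip":0.055,"travel":[-0.05,-0.005,0],"yaw":0},{"grip":0.055,"travel":[-0.05,-0.005,0],"yaw":0},{"grip":0.055,"travel":[-0.05,-0.005,0],"yaw":0},{"grip":0.055,"travel":[-0.045,-0.003,0],"yaw":0},{"grip":0.055,"travel":[-0.02,-0.002,0],"yaw":0}]'
python3 -m jog '[{"grip":0.055,"travel":[0,0,0],"yaw":0},{"grip":0.055,"travel":[0,0,0.03],"yaw":0},{"grip":0.055,"travel":[0,0,0.04],"yaw":0},{"grip":0.055,"travel":[0,0,0.04],"yaw":0},{"grip":0.055,"travel":[0,0,0.025],"yaw":0},{"grip":0.055,"travel":[0,0,0.008],"yaw":0},{"grip":0.055,"travel":[0,0,0],"yaw":0},{"grip":0.055,"travel":[0,0,0],"yaw":0}]'
```

```text
clock: 20.25
eef_pos: [0.4798, -0.3294, 0.2176]
orientation: [0.707, 0.707, -0.001, -0.001]
force: [0.0, 0.2, -4.1]
grip_width: 0.674
clock: 21.25
eef_pos: [0.4817, -0.3272, 0.0775]
orientation: [0.706, 0.708, 0.0, 0.001]
force: [-0.7, 0.6, -3.5]
grip_width: 0.673
```

```bash
python3 -m jog '[{"grip":0.055,"travel":[0,0,0.002],"yaw":0},{"grip":0.055,"travel":[0,0,0],"yaw":0},{"grip":0.055,"travel":[0,0,0],"yaw":0}]'
python3 -m jog '[{"grip":0.055,"travel":[0,0,0.0015],"yaw":0},{"grip":0.055,"travel":[0,0,0],"yaw":0},{"grip":0.055,"travel":[0,0,0],"yaw":0}]'
python3 - <<'E'
from h import *
c=camera('scene');cv2.imwrite('pics/j2.png',cv2.resize(c['image'][150:330,120:300],(600,600))[:,:,::-1])
E
```

```text
clock: 21.62
eef_pos: [0.4813, -0.3272, 0.0747]
orientation: [0.706, 0.708, 0.0, 0.0]
force: [-0.8, -0.0, -4.2]
grip_width: 0.676
clock: 22.0
eef_pos: [0.4816, -0.3275, 0.0736]
orientation: [0.707, 0.708, 0.0, 0.001]
force: [-0.6, 0.2, 6.3]
grip_width: 0.675
```

View pics/j2.png

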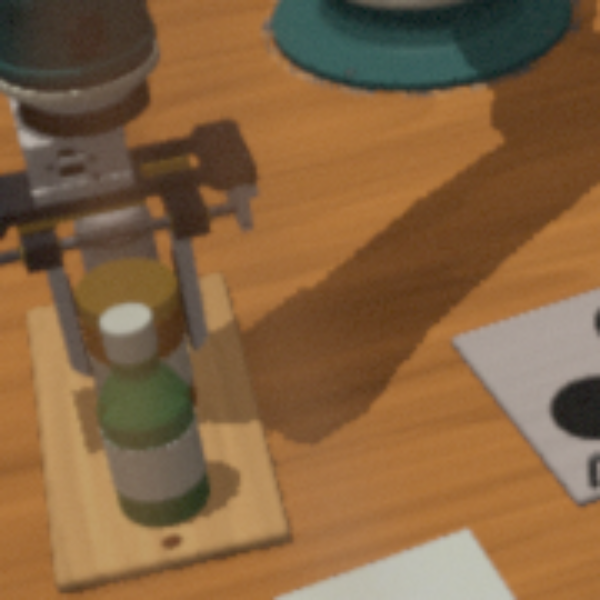

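The jar is seated upright between the bottle and shaker. Release and go above the tub.

```bash
python3 -m jog '[{"grip":0.09,"travel":[0,0,0],"yaw":0},{"grip":0.09,"travel":[0,0,0],"yaw":0},{"grip":0.09,"travel":[0,0,0],"yaw":0},{"grip":0.09,"travel":[0,0,-0.02],"yaw":0},{"grip":0.09,"travel":[0,0,-0.04],"yaw":0},{"grip":0.09,"travel":[0,0,-0.04],"yaw":0},{"grip":0.085,"travel":[0,0,-0.046],"yaw":0}]'
python3 -m jog '[{"grip":0.085,"travel":[0.0345,0.01,0],"yaw":0},{"grip":0.085,"travel":[0.05,0.015,0],"yaw":0},{"grip":0.085,"travel":[0.05,0.015,0],"yaw":0},{"grip":0.085,"travel":[0.05,0.015,0],"yaw":0},{"grip":0.085,"travel":[0.05,0.015,0],"yaw":0},{"grip":0.085,"travel":[0.05,0.015,0],"yaw":0},{"grip":0.04,"travel":[0.04,0.01,0],"yaw":0},{"grip":0.085,"travel":[0.02,0.0055,0],"yaw":0}]'
python3 -m jog '[{"grip":0.085,"travel":[0,0,0],"yaw":0},{"grip":0.085,"travel":[0,0,0.04],"yaw":0},{"grip":0.085,"travel":[0,0,0.04],"yaw":0},{"grip":0.085,"travel":[0,0,0.04],"yaw":0},{"grip":0.085,"travel":[0,0,0],"yaw":0}]'
python3 - <<'E'
from h import *
c=camera('scene');cv2.imwrite('pics/t1.png',cv2.resize(c['image'][170:310,120:420],(800,373))[:,:,::-1])
for t in('bottle_mid','jar_mid','shaker_mid','tub_mid'): print(t,[(np.round(d['point'],3),round(d['p'],2)) for d in nets.tip_of(t,'scene')[:2]])
E
```

```text
clock: 22.92
eef_pos: [0.4809, -0.3272, 0.2216]
orientation: [0.707, 0.708, -0.0, 0.0]
force: [0.2, 1.1, -0.6]
grip_width: 0.914
clock: 23.92
eef_pos: [0.5814, 0.0195, 0.2201]
orientation: [0.706, 0.708, 0.0, 0.0]
force: [0.4, -1.1, 0.0]
grip_width: 0.893
clock: 24.55
eef_pos: [0.5794, 0.0153, 0.0973]
orientation: [0.707, 0.707, -0.002, -0.001]
force: [-0.3, 0.5, 0.1]
grip_width: 0.903
bottle_mid [(array([ 0.572, -0.336,  0.087]), 0.69)]
jar_mid [(array([ 0.484, -0.327,  0.062]), 0.74)]
shaker_mid [(array([ 0.388, -0.32 ,  0.071]), 0.63)]
tub_mid [(array([ 0.554,  0.018, -0.004]), 0.16)]
```

View pics/t1.png

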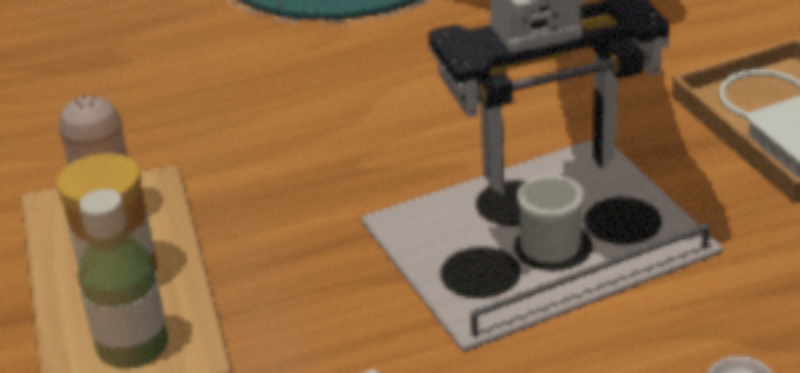

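The jaws straddle the tub (550,220), and all three things are clear on the board. Lower and grip.

```bash
python3 -m jog '[{"grip":0.085,"travel":[0,0,0.025],"yaw":0},{"grip":0.085,"travel":[0,0,0.02],"yaw":0},{"grip":0.085,"travel":[0,0,0.01],"yaw":0},{"grip":0.085,"travel":[0,0,0],"yaw":0},{"grip":0.085,"travel":[0,0,0],"yaw":0}]'
python3 -m jog '[{"grip":0.045,"travel":[0,0,0],"yaw":0},{"grip":0.045,"travel":[0,0,0],"yaw":0},{"grip":0.045,"travel":[0,0,0],"yaw":0},{"grip":0.045,"travel":[0,0,0],"yaw":0},{"grip":0.045,"travel":[0,0,0],"yaw":0}]' 15
python3 -m jog '[{"grip":0.045,"travel":[0,0,-0.02],"yaw":0},{"grip":0.045,"travel":[0,0,-0.04],"yaw":0},{"grip":0.045,"travel":[0,0,-0.03],"yaw":0},{"grip":0.045,"travel":[0,0,-0.01],"yaw":0},{"grip":0.045,"travel":[0,0,0],"yaw":0}]'
```

```text
clock: 25.42
eef_pos: [0.5814, 0.0175, 0.0446]
orientation: [0.706, 0.708, 0.0, 0.0]
force: [0.6, 0.7, -0.3]
grip_width: 0.904
clock: 26.05
eef_pos: [0.5812, 0.0175, 0.0441]
orientation: [0.706, 0.708, 0.0, 0.0]
force: [-0.3, -1.1, 3.5]
grip_width: 0.589
clock: 26.68
eef_pos: [0.5812, 0.0177, 0.1445]
orientation: [0.706, 0.708, 0.0, 0.0]
force: [0.1, 0.6, -0.5]
grip_width: 0.589
```

```bash
python3 -m jog '[{"grip":0.045,"travel":[0.02,-0.01,0],"yaw":0},{"grip":0.045,"travel":[0.04,-0.019,0],"yaw":0},{"grip":0.045,"travel":[0.045,-0.022,0],"yaw":0},{"grip":0.045,"travel":[0.045,-0.022,0],"yaw":0},{"grip":0.045,"travel":[0.045,-0.022,0],"yaw":0},{"grip":0.045,"travel":[0.045,-0.022,0],"yaw":0},{"grip":0.0415,"travel":[0.0265,-0.012,0],"yaw":0},{"grip":0.045,"travel":[0.015,-0.007,0],"yaw":0}]'
python3 -m jog '[{"grip":0.045,"travel":[0,0,0],"yaw":0},{"grip":0.045,"travel":[0,0,0.03],"yaw":0},{"grip":0.045,"travel":[0,0,0.03],"yaw":0},{"grip":0.045,"travel":[0,0,0.01],"yaw":0},{"grip":0.045,"travel":[0,0,0],"yaw":0},{"grip":0.045,"travel":[0,0,0],"yaw":0}]'
python3 - <<'E'
from h import *
c=camera('scene');cv2.imwrite('pics/t2.png',cv2.resize(c['image'][110:260,350:500],(600,600))[:,:,::-1])
for t in('tub_mid','collar_mid'): print(t,[(np.round(d['point'],3),round(d['p'],2)) for d in nets.tip_of(t,'scene')[:2]])
E
```

```text
clock: 27.68
eef_pos: [0.4434, 0.2997, 0.1429]
orientation: [0.706, 0.708, -0.001, -0.0]
force: [1.0, -0.3, -0.7]
grip_width: 0.591
clock: 28.42
eef_pos: [0.4452, 0.2988, 0.0749]
orientation: [0.707, 0.708, 0.001, 0.0]
force: [-0.2, -0.3, -1.3]
grip_width: 0.591
tub_mid [(array([0.446, 0.3  , 0.065]), 0.84)]
collar_mid [(array([0.444, 0.3  , 0.008]), 0.92), (array([0.788, 0.01 , 0.   ]), 0.2)]
```

View pics/t2.png

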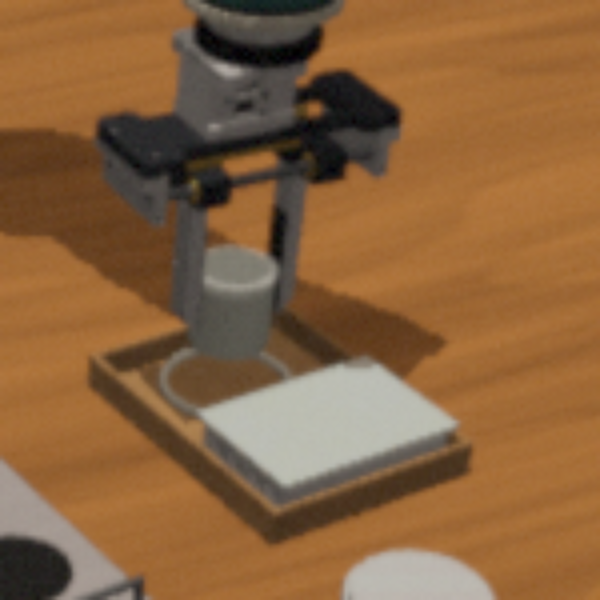

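The tub (237,300) hangs upright above the collar ring (225,378), and the nets agree within 2 mm. I'll lower it to the carton floor.

```bash
python3 -m jog '[{"grip":0.045,"travel":[0,0,0.015],"yaw":0},{"grip":0.045,"travel":[0,0,0.012],"yaw":0},{"grip":0.045,"travel":[0,0,0.005],"yaw":0},{"grip":0.045,"travel":[0,0,0.001],"yaw":0},{"grip":0.045,"travel":[0,0,0],"yaw":0},{"grip":0.045,"travel":[0,0,0],"yaw":0}]'
python3 -m jog '[{"grip":0.045,"travel":[0,0,0.001],"yaw":0},{"grip":0.045,"travel":[0,0,0],"yaw":0},{"grip":0.045,"travel":[0,0,0],"yaw":0}]'
```

```text
clock: 29.32
eef_pos: [0.4447, 0.2989, 0.0412]
orientation: [0.706, 0.708, 0.0, 0.0]
force: [0.0, -0.6, -0.7]
grip_width: 0.59
clock: 29.7
eef_pos: [0.4447, 0.2989, 0.0401]
orientation: [0.706, 0.708, 0.0, 0.0]
force: [-0.0, -0.2, 2.2]
grip_width: 0.592
```

```bash
python3 -m jog '[{"grip":0.072,"travel":[0,0,0],"yaw":0},{"grip":0.072,"travel":[0,0,0],"yaw":0},{"grip":0.072,"travel":[0,0,0],"yaw":0},{"grip":0.072,"travel":[0,0,-0.02],"yaw":0},{"grip":0.072,"travel":[0,0,-0.04],"yaw":0},{"grip":0.09,"travel":[0,0,-0.05],"yaw":0},{"grip":0.09,"travel":[0,0,-0.05],"yaw":0},{"grip":0.09,"travel":[0,0,-0.04],"yaw":0}]'
python3 -m jog '[{"grip":0.09,"travel":[-0.026,0.001,0],"yaw":0},{"grip":0.09,"travel":[-0.05,0.003,0],"yaw":0},{"grip":0.09,"travel":[-0.05,0.003,0],"yaw":0},{"grip":0.09,"travel":[-0.05,0.003,0],"yaw":0},{"grip":0.09,"travel":[-0.05,0.003,0],"yaw":0},{"grip":0.09,"travel":[-0.05,0.003,0],"yaw":0},{"grip":0.09,"travel":[-0.05,0.003,0],"yaw":0},{"grip":0.09,"travel":[-0.05,0.003,0],"yaw":0}]'
python3 - <<'E'
from h import *
c=camera('scene');cv2.imwrite('pics/t3.png',cv2.resize(c['image'][170:270,370:490],(600,500))[:,:,::-1])
for t in('tub_mid','collar_mid','bottle_mid','jar_mid','shaker_mid'): print(t,[(np.round(d['point'],3),round(d['p'],2)) for d in nets.tip_of(t,'scene')[:2]])
print(monitor.state()['eef_pos'])
E
```

```text
clock: 30.7
eef_pos: [0.4446, 0.2988, 0.2421]
orientation: [0.707, 0.708, 0.001, 0.0]
force: [-0.1, 1.0, 0.0]
grip_width: 0.959
clock: 31.7
eef_pos: [0.4671, -0.0787, 0.2402]
orientation: [0.706, 0.708, 0.0, 0.0]
force: [1.1, 0.4, -0.3]
grip_width: 0.963
tub_mid [(array([0.442, 0.299, 0.026]), 0.76), (array([0.552, 0.018, 0.   ]), 0.37)]
collar_mid [(array([0.442, 0.297, 0.005]), 0.72)]
bottle_mid [(array([ 0.572, -0.337,  0.084]), 0.84)]
jar_mid [(array([ 0.486, -0.326,  0.06 ]), 0.55)]
shaker_mid [(array([ 0.391, -0.321,  0.072]), 0.89)]
[ 0.46721273 -0.07625525  0.23989801]
```

View pics/t3.png

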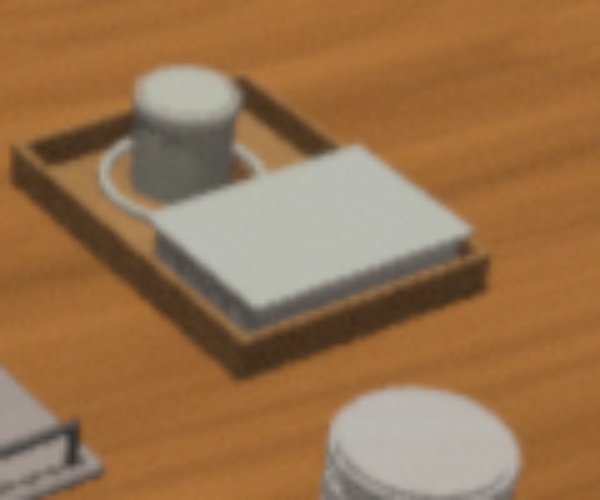

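The tub stands on the floor inside the collar ring (185,140 in the crop). Now the jar goes back.

```bash
python3 -m jog '[{"grip":0.09,"travel":[-0.05,0.003,0],"yaw":0},{"grip":0.09,"travel":[-0.05,0.003,0],"yaw":0},{"grip":0.09,"travel":[-0.05,0.003,0],"yaw":0},{"grip":0.09,"travel":[-0.05,0.003,0],"yaw":0},{"grip":0.09,"travel":[-0.035,0.002,0],"yaw":0},{"grip":0.09,"travel":[-0.015,0.001,0],"yaw":0},{"grip":0.09,"travel":[0,0,0],"yaw":0},{"grip":0.09,"travel":[0,0,0],"yaw":0}]'
python3 -m jog '[{"grip":0.09,"travel":[0,0,0.03],"yaw":0},{"grip":0.09,"travel":[0,0,0.04],"yaw":0},{"grip":0.09,"travel":[0,0,0.04],"yaw":0},{"grip":0.09,"travel":[0,0,0.03],"yaw":0},{"grip":0.09,"travel":[0,0,0.026],"yaw":0},{"grip":0.09,"travel":[0,0,0],"yaw":0},{"grip":0.09,"travel":[0,0,0],"yaw":0}]'
python3 -m jog '[{"grip":0.055,"travel":[0,0,0],"yaw":0},{"grip":0.055,"travel":[0,0,0],"yaw":0},{"grip":0.055,"travel":[0,0,0],"yaw":0},{"grip":0.055,"travel":[0,0,0],"yaw":0}]' 30
```

```text
clock: 33.0
eef_pos: [0.4832, -0.3254, 0.2399]
orientation: [0.706, 0.708, 0.0, -0.0]
force: [0.5, 0.2, 0.1]
grip_width: 0.952
clock: 33.88
eef_pos: [0.4834, -0.3268, 0.0752]
orientation: [0.706, 0.708, 0.0, 0.001]
force: [0.4, 0.7, 0.6]
grip_width: 0.962
clock: 34.38
eef_pos: [0.4829, -0.3274, 0.0744]
orientation: [0.707, 0.708, 0.0, 0.0]
force: [0.2, -1.0, 5.6]
grip_width: 0.673
```

```bash
python3 -m jog '[{"grip":0.055,"travel":[0,0,-0.02],"yaw":0},{"grip":0.055,"travel":[0,0,-0.04],"yaw":0},{"grip":0.055,"travel":[0,0,-0.05],"yaw":0},{"grip":0.055,"travel":[0,0,-0.04],"yaw":0},{"grip":0.055,"travel":[0.025,0.003,0],"yaw":0},{"grip":0.055,"travel":[0.04,0.004,0],"yaw":0},{"grip":0.055,"travel":[0.045,0.005,0],"yaw":0},{"grip":0.055,"travel":[0.045,0.005,0],"yaw":0}]'
python3 -m jog '[{"grip":0.055,"travel":[0.045,0.005,0],"yaw":0},{"grip":0.055,"travel":[0.045,0.005,0],"yaw":0},{"grip":0.055,"travel":[0.045,0.003,0],"yaw":0},{"grip":0.055,"travel":[0.03,0.0015,0],"yaw":0},{"grip":0.055,"travel":[0.015,0.001,0],"yaw":0},{"grip":0.055,"travel":[0,0,0],"yaw":0},{"grip":0.055,"travel":[0,0,0.03],"yaw":0},{"grip":0.055,"travel":[0,0,0.04],"yaw":0}]'
python3 -m jog '[{"grip":0.055,"travel":[0,0,0.04],"yaw":0},{"grip":0.055,"travel":[0,0,0.025],"yaw":0},{"grip":0.055,"travel":[0,0,0.013],"yaw":0},{"grip":0.055,"travel":[0,0,0],"yaw":0},{"grip":0.055,"travel":[0,0,0],"yaw":0},{"grip":0.055,"travel":[0,0,0],"yaw":0}]'
```

```text
clock: 35.38
eef_pos: [0.4991, -0.1708, 0.2249]
orientation: [0.707, 0.708, 0.0, 0.0]
force: [0.6, 0.5, -3.3]
grip_width: 0.675
clock: 36.38
eef_pos: [0.5152, 0.0062, 0.1541]
orientation: [0.707, 0.707, 0.001, 0.001]
force: [1.3, 0.2, -4.0]
grip_width: 0.673
clock: 37.12
eef_pos: [0.5151, 0.0079, 0.0769]
orientation: [0.706, 0.708, 0.001, 0.0]
force: [-0.7, -0.7, -2.8]
grip_width: 0.674
```

Contact expected near 0.0706.

```bash
python3 -m jog '[{"grip":0.055,"travel":[0,0,0.004],"yaw":0},{"grip":0.055,"travel":[0,0,0.002],"yaw":0},{"grip":0.055,"travel":[0,0,0],"yaw":0},{"grip":0.055,"travel":[0,0,0],"yaw":0}]'
python3 -m jog '[{"grip":0.055,"travel":[0,0,0.001],"yaw":0},{"grip":0.055,"travel":[0,0,0],"yaw":0},{"grip":0.055,"travel":[0,0,0],"yaw":0}]'
```

```text
clock: 37.62
eef_pos: [0.5149, 0.0078, 0.0702]
orientation: [0.707, 0.708, 0.0, 0.0]
force: [-1.5, -0.8, 5.7]
grip_width: 0.677
clock: 38.0
eef_pos: [0.5154, 0.0074, 0.07]
orientation: [0.707, 0.708, 0.001, 0.001]
force: [-4.7, -3.9, 20.1]
grip_width: 0.678
```

```bash
python3 -m jog '[{"grip":0.055,"travel":[0,0,-0.001],"yaw":0},{"grip":0.055,"travel":[0,0,0],"yaw":0},{"grip":0.09,"travel":[0,0,0],"yaw":0},{"grip":0.09,"travel":[0,0,0],"yaw":0},{"grip":0.09,"travel":[0,0,0],"yaw":0},{"grip":0.09,"travel":[0,0,-0.02],"yaw":0},{"grip":0.09,"travel":[0,0,-0.04],"yaw":0},{"grip":0.09,"travel":[0,0,-0.05],"yaw":0}]'
python3 -m jog '[{"grip":0.085,"travel":[0,0,-0.04],"yaw":0},{"grip":0.085,"travel":[-0.04,-0.015,0],"yaw":0},{"grip":0.085,"travel":[-0.05,-0.019,0],"yaw":0},{"grip":0.085,"travel":[-0.05,-0.019,0],"yaw":0},{"grip":0.085,"travel":[-0.05,-0.019,0],"yaw":0},{"grip":0.085,"travel":[-0.05,-0.019,0],"yaw":0},{"grip":0.085,"travel":[-0.05,-0.019,0],"yaw":0},{"grip":0.085,"travel":[-0.039,-0.0137,0],"yaw":0}]'
python3 -m jog '[{"grip":0.085,"travel":[0,0,0],"yaw":0},{"grip":0.085,"travel":[0,0,0],"yaw":0}]'
python3 - <<'E'
from h import *
c=camera('scene');cv2.imwrite('pics/t4.png',cv2.resize(c['image'][170:310,120:420],(800,373))[:,:,::-1])
for t in('tub_mid','bottle_mid','jar_mid','shaker_mid'): print(t,[(np.round(d['point'],3),round(d['p'],2)) for d in nets.tip_of(t,'scene')[:2]])
E
```

```text
clock: 39.0
eef_pos: [0.514, 0.0079, 0.1807]
orientation: [0.706, 0.708, -0.001, -0.0]
force: [-0.2, 0.3, 0.6]
grip_width: 0.958
clock: 40.0
eef_pos: [0.3904, -0.3231, 0.2201]
orientation: [0.707, 0.707, 0.0, 0.0]
force: [0.9, 0.4, -0.6]
grip_width: 0.906
clock: 40.25
eef_pos: [0.3916, -0.3208, 0.2198]
orientation: [0.706, 0.708, 0.0, -0.0]
force: [0.7, -0.0, 0.6]
grip_width: 0.903
tub_mid [(array([0.44 , 0.302, 0.026]), 0.73)]
bottle_mid [(array([ 0.571, -0.335,  0.085]), 0.83)]
jar_mid [(array([0.513, 0.005, 0.058]), 0.83)]
shaker_mid [(array([ 0.39 , -0.321,  0.07 ]), 0.92), (array([ 0.788,  0.007, -0.002]), 0.33)]
```

View pics/t4.png

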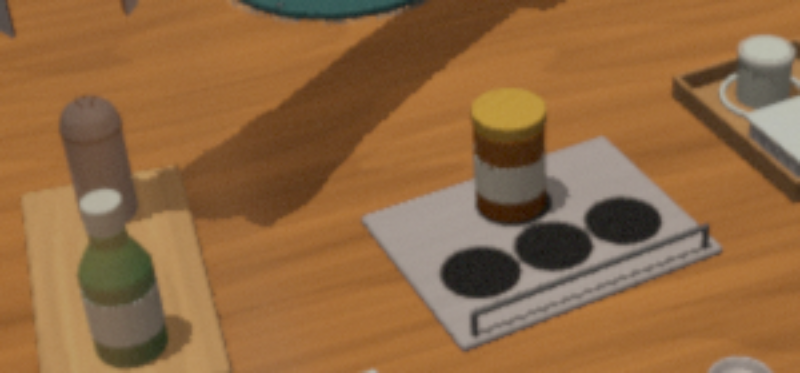

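The jar is back upright on its place (510,155). Shaker next.

```bash
python3 -m jog '[{"grip":0.085,"travel":[0,0,0.03],"yaw":0},{"grip":0.085,"travel":[0,0,0.04],"yaw":0},{"grip":0.085,"travel":[0,0,0.04],"yaw":0},{"grip":0.085,"travel":[0,0,0.0195],"yaw":0},{"grip":0.085,"travel":[0,0,0],"yaw":0},{"grip":0.085,"travel":[0,0,0],"yaw":0}]'
python3 -m jog '[{"grip":0.04,"travel":[0,0,0],"yaw":0},{"grip":0.04,"travel":[0,0,0],"yaw":0},{"grip":0.04,"travel":[0,0,0],"yaw":0},{"grip":0.04,"travel":[0,0,0],"yaw":0},{"grip":0.04,"travel":[0,0,0],"yaw":0}]' 25
```

```text
clock: 41.25
eef_pos: [0.3919, -0.3215, 0.0914]
orientation: [0.706, 0.708, 0.0, 0.001]
force: [0.2, 0.2, -0.3]
grip_width: 0.907
clock: 41.88
eef_pos: [0.3915, -0.3214, 0.0906]
orientation: [0.706, 0.708, -0.0, 0.0]
force: [0.6, 0.5, 1.9]
grip_width: 0.524
```

```bash
python3 -m jog '[{"grip":0.04,"travel":[0,0,-0.02],"yaw":0},{"grip":0.04,"travel":[0,0,-0.04],"yaw":0},{"grip":0.04,"travel":[0,0,-0.05],"yaw":0},{"grip":0.04,"travel":[0,0,-0.03],"yaw":0},{"grip":0.04,"travel":[0.02,0.015,0],"yaw":0},{"grip":0.04,"travel":[0.037,0.028,0],"yaw":0},{"grip":0.04,"travel":[0.04,0.03,0],"yaw":0},{"grip":0.04,"travel":[0.04,0.03,0],"yaw":0}]'
python3 -m jog '[{"grip":0.04,"travel":[0.04,0.03,0],"yaw":0},{"grip":0.04,"travel":[0.04,0.03,0],"yaw":0},{"grip":0.04,"travel":[0.03,0.0225,0],"yaw":0},{"grip":0.04,"travel":[0.0204,0.015,0],"yaw":0},{"grip":0.04,"travel":[0,0,0],"yaw":0},{"grip":0.04,"travel":[0,0,0.03],"yaw":0},{"grip":0.04,"travel":[0,0,0.04],"yaw":0},{"grip":0.04,"travel":[0,0,0.04],"yaw":0}]'
python3 -m jog '[{"grip":0.04,"travel":[0,0,0.02],"yaw":0},{"grip":0.04,"travel":[0,0,0.01],"yaw":0},{"grip":0.04,"travel":[0,0,0.002],"yaw":0},{"grip":0.04,"travel":[0,0,0],"yaw":0},{"grip":0.04,"travel":[0,0,0],"yaw":0}]'
```

```text
clock: 42.88
eef_pos: [0.4948, -0.1827, 0.2304]
orientation: [0.707, 0.708, 0.0, -0.0]
force: [1.1, -1.3, -0.5]
grip_width: 0.522
clock: 43.88
eef_pos: [0.591, -0.055, 0.1197]
orientation: [0.707, 0.707, 0.0, 0.0]
force: [0.9, -0.9, -2.6]
grip_width: 0.532
clock: 44.5
eef_pos: [0.592, -0.0535, 0.0893]
orientation: [0.706, 0.708, 0.0, 0.0]
force: [-0.2, 0.7, -2.5]
grip_width: 0.528
```

```bash
python3 -m jog '[{"grip":0.04,"travel":[0,0,0.002],"yaw":0},{"grip":0.04,"travel":[0,0,0],"yaw":0},{"grip":0.04,"travel":[0,0,0],"yaw":0}]'
python3 -m jog '[{"grip":0.04,"travel":[0,0,0.0005],"yaw":0},{"grip":0.04,"travel":[0,0,0],"yaw":0},{"grip":0.04,"travel":[0,0,0],"yaw":0}]'
```

```text
clock: 44.88
eef_pos: [0.5917, -0.0535, 0.0866]
orientation: [0.706, 0.708, 0.0, 0.0]
force: [0.7, 0.3, 0.7]
grip_width: 0.526
clock: 45.25
eef_pos: [0.5919, -0.0536, 0.0865]
orientation: [0.706, 0.708, 0.0, 0.0]
force: [-1.0, 1.2, 6.9]
grip_width: 0.527
```

```bash
python3 -m jog '[{"grip":0.08,"travel":[0,0,0],"yaw":0},{"grip":0.08,"travel":[0,0,0],"yaw":0},{"grip":0.08,"travel":[0,0,0],"yaw":0},{"grip":0.08,"travel":[0,0,-0.02],"yaw":0},{"grip":0.08,"travel":[0,0,-0.04],"yaw":0},{"grip":0.06,"travel":[0,0,-0.05],"yaw":0},{"grip":0.06,"travel":[0,0,-0.04],"yaw":0},{"grip":0.06,"travel":[-0.029,-0.002,0],"yaw":0}]'
python3 -m jog '[{"grip":0.06,"travel":[-0.05,-0.004,0],"yaw":0},{"grip":0.06,"travel":[-0.05,-0.004,0],"yaw":0},{"grip":0.06,"travel":[-0.05,-0.004,0],"yaw":0},{"grip":0.06,"travel":[-0.05,-0.004,0],"yaw":0},{"grip":0.06,"travel":[-0.035,-0.0016,0],"yaw":0},{"grip":0.06,"travel":[-0.015,-0.001,0],"yaw":0},{"grip":0.06,"travel":[0,0,0],"yaw":0},{"grip":0.06,"travel":[0,0,0],"yaw":0}]'
python3 -m jog '[{"grip":0.06,"travel":[0,0,0.03],"yaw":0},{"grip":0.06,"travel":[0,0,0.035],"yaw":0},{"grip":0.06,"travel":[0,0,0.025],"yaw":0},{"grip":0.06,"travel":[0,0,0.007],"yaw":0},{"grip":0.06,"travel":[0,0,0],"yaw":0},{"grip":0.06,"travel":[0,0,0],"yaw":0}]'
```

```text
clock: 46.25
eef_pos: [0.5911, -0.0813, 0.2404]
orientation: [0.705, 0.709, 0.002, 0.002]
force: [-0.5, -0.2, -0.8]
grip_width: 0.641
clock: 47.25
eef_pos: [0.572, -0.3309, 0.2363]
orientation: [0.706, 0.708, 0.0, -0.0]
force: [0.2, 0.5, -0.3]
grip_width: 0.638
clock: 48.0
eef_pos: [0.572, -0.3326, 0.1403]
orientation: [0.706, 0.708, 0.0, 0.001]
force: [0.5, -0.2, 0.7]
grip_width: 0.639
```

```bash
python3 -m jog '[{"grip":0.02,"travel":[0,0,0],"yaw":0},{"grip":0.02,"travel":[0,0,0],"yaw":0},{"grip":0.02,"travel":[0,0,0],"yaw":0},{"grip":0.02,"travel":[0,0,0],"yaw":0},{"grip":0.02,"travel":[0,0,-0.02],"yaw":0},{"grip":0.02,"travel":[0,0,-0.04],"yaw":0},{"grip":0.02,"travel":[0,0,-0.05],"yaw":0},{"grip":0.02,"travel":[0,0,-0.04],"yaw":0}]' 25
python3 -m jog '[{"grip":0.02,"travel":[0.025,0,0],"yaw":0},{"grip":0.02,"travel":[0.045,0,0],"yaw":0},{"grip":0.02,"travel":[0.05,0,0],"yaw":0},{"grip":0.02,"travel":[0.05,0,0],"yaw":0},{"grip":0.02,"travel":[0.05,0,0],"yaw":0},{"grip":0.02,"travel":[0.05,0,0],"yaw":0},{"grip":0.02,"travel":[0.05,0,0],"yaw":0},{"grip":0.02,"travel":[0.045,-0.001,0],"yaw":0}]'
python3 -m jog '[{"grip":0.02,"travel":[0.04,0,0],"yaw":0},{"grip":0.02,"travel":[0.02,0,0],"yaw":0},{"grip":0.02,"travel":[0,0,0],"yaw":0},{"grip":0.02,"travel":[0,0,0.03],"yaw":0},{"grip":0.02,"travel":[0,0,0.04],"yaw":0},{"grip":0.02,"travel":[0,0,0.04],"yaw":0},{"grip":0.02,"travel":[0,0,0.02],"yaw":0},{"grip":0.02,"travel":[0,0,0],"yaw":0}]'
```

```text
clock: 49.0
eef_pos: [0.5712, -0.3328, 0.2923]
orientation: [0.707, 0.708, 0.0, 0.001]
force: [-0.0, 0.1, -3.6]
grip_width: 0.315
clock: 50.0
eef_pos: [0.5695, 0.0341, 0.2902]
orientation: [0.706, 0.708, 0.0, 0.0]
force: [0.5, 0.1, -2.9]
grip_width: 0.317
clock: 51.0
eef_pos: [0.5692, 0.0906, 0.1584]
orientation: [0.707, 0.707, -0.001, -0.0]
force: [-0.6, 0.1, -1.8]
grip_width: 0.311
```

```bash
python3 -m jog '[{"grip":0.02,"travel":[0,0,0.012],"yaw":0},{"grip":0.02,"travel":[0,0,0.009],"yaw":0},{"grip":0.02,"travel":[0,0,0],"yaw":0},{"grip":0.02,"travel":[0,0,0],"yaw":0},{"grip":0.02,"travel":[0,0,0],"yaw":0}]'
```

```text
clock: 51.62
eef_pos: [0.5698, 0.0925, 0.1383]
orientation: [0.706, 0.708, 0.0, 0.0]
force: [0.4, 0.2, -2.9]
grip_width: 0.318
```

```bash
python3 -m jog '[{"grip":0.02,"travel":[0,0.001,0.0015],"yaw":0},{"grip":0.02,"travel":[0,0,0],"yaw":0},{"grip":0.02,"travel":[0,0,0],"yaw":0}]'
python3 -m jog '[{"grip":0.02,"travel":[0,0,0.001],"yaw":0},{"grip":0.02,"travel":[0,0,0],"yaw":0},{"grip":0.02,"travel":[0,0,0],"yaw":0}]'
```

```text
clock: 52.0
eef_pos: [0.5706, 0.0924, 0.1365]
orientation: [0.706, 0.708, -0.0, 0.0]
force: [0.6, -0.3, -3.2]
grip_width: 0.313
clock: 52.38
eef_pos: [0.5706, 0.0924, 0.1355]
orientation: [0.706, 0.708, -0.0, 0.0]
force: [-0.1, -0.8, -2.9]
grip_width: 0.317
```

```bash
python3 -m jog '[{"grip":0.02,"travel":[0,0,0.0007],"yaw":0},{"grip":0.02,"travel":[0,0,0],"yaw":0},{"grip":0.02,"travel":[0,0,0],"yaw":0}]'
```

```text
clock: 52.75
eef_pos: [0.5708, 0.0924, 0.135]
orientation: [0.706, 0.708, 0.0, 0.0]
force: [-0.1, -0.9, 3.2]
grip_width: 0.313
```

Contact. Release, lift, and retreat to the left-back for a clear view.

```bash
python3 -m jog '[{"grip":0.06,"travel":[0,0,0],"yaw":0},{"grip":0.06,"travel":[0,0,0],"yaw":0},{"grip":0.06,"travel":[0,0,0],"yaw":0},{"grip":0.06,"travel":[0,0,-0.02],"yaw":0},{"grip":0.06,"travel":[0,0,-0.04],"yaw":0},{"grip":0.06,"travel":[0,0,-0.04],"yaw":0},{"grip":0.06,"travel":[0.02,-0.015,0],"yaw":0},{"grip":0.06,"travel":[0.04,-0.03,0],"yaw":0}]'
python3 -m jog '[{"grip":0.06,"travel":[0.04,-0.03,0],"yaw":0},{"grip":0.06,"travel":[0.04,-0.03,0],"yaw":0},{"grip":0.06,"travel":[0.04,-0.03,0],"yaw":0},{"grip":0.06,"travel":[0.04,-0.03,0],"yaw":0},{"grip":0.06,"travel":[0.04,-0.03,0],"yaw":0},{"grip":0.06,"travel":[0.04,-0.03,0],"yaw":0},{"grip":0.06,"travel":[0.04,-0.03,0],"yaw":0},{"grip":0.06,"travel":[0.04,-0.03,0],"yaw":0}]'
python3 -m jog '[{"grip":0.06,"travel":[0.04,-0.03,0],"yaw":0},{"grip":0.06,"travel":[0.04,-0.025,0],"yaw":0},{"grip":0.06,"travel":[0.03,-0.02,0],"yaw":0},{"grip":0.06,"travel":[0,0,0],"yaw":0},{"grip":0.06,"travel":[0,0,0],"yaw":0}]'
python3 - <<'E'
from h import *
for n in('top','scene'):
    c=pic(n,n+'9.png')
    for t in 'bottle_mid jar_mid shaker_mid tub_mid collar_mid foil_stack meal spoon'.split():
        print(n,t,[(np.round(d['point'],3).tolist(),round(d['p'],2)) for d in nets.tip_of(t,n)[:1]])
a=cv2.imread('pics/top0.png')[205:330,245:395];b=cv2.imread('pics/top9.png')
v=np.vstack([np.hstack([cv2.resize(a,(390,325)),cv2.resize(b[205:330,245:395],(390,325))]),np.hstack([cv2.resize(b[220:365,110:260],(390,270)),cv2.resize(cv2.imread('pics/scene9.png')[150:390,120:480],(390,270))])])
cv2.imwrite('pics/fin.png',v)
E
```

```text
clock: 53.75
eef_pos: [0.5257, 0.1518, 0.2351]
orientation: [0.708, 0.707, 0.0, 0.0]
force: [-0.1, 1.3, -0.3]
grip_width: 0.641
clock: 54.75
eef_pos: [0.2838, 0.4731, 0.2349]
orientation: [0.706, 0.708, 0.0, -0.0]
force: [0.5, 0.8, -0.1]
grip_width: 0.637
clock: 55.38
eef_pos: [0.2103, 0.5812, 0.2346]
orientation: [0.707, 0.708, -0.0, 0.0]
force: [0.6, -0.5, 0.3]
grip_width: 0.639
top bottle_mid [([0.577, 0.091, 0.081], 0.61)]
top jar_mid [([0.513, 0.005, 0.062], 0.73)]
top shaker_mid [([0.588, -0.054, 0.064], 0.73)]
top tub_mid [([0.447, 0.298, 0.03], 0.63)]
top collar_mid [([0.447, 0.298, 0.004], 0.79)]
top foil_stack [([0.739, 0.242, -0.001], 0.69)]
top meal [([0.758, -0.23, 0.004], 0.95)]
top spoon [([0.79, 0.007, -0.002], 0.71)]
scene bottle_mid [([0.572, 0.094, 0.081], 0.58)]
scene jar_mid [([0.515, 0.008, 0.062], 0.93)]
scene shaker_mid [([0.592, -0.051, 0.068], 0.97)]
scene tub_mid [([0.446, 0.3, 0.026], 0.78)]
scene collar_mid [([0.443, 0.296, 0.004], 0.97)]
scene foil_stack [([0.743, 0.243, -0.002], 0.81)]
scene meal [([0.753, -0.234, -0.003], 0.83)]
scene spoon [([0.786, 0.006, 0.0], 0.8)]
```

View pics/fin.png

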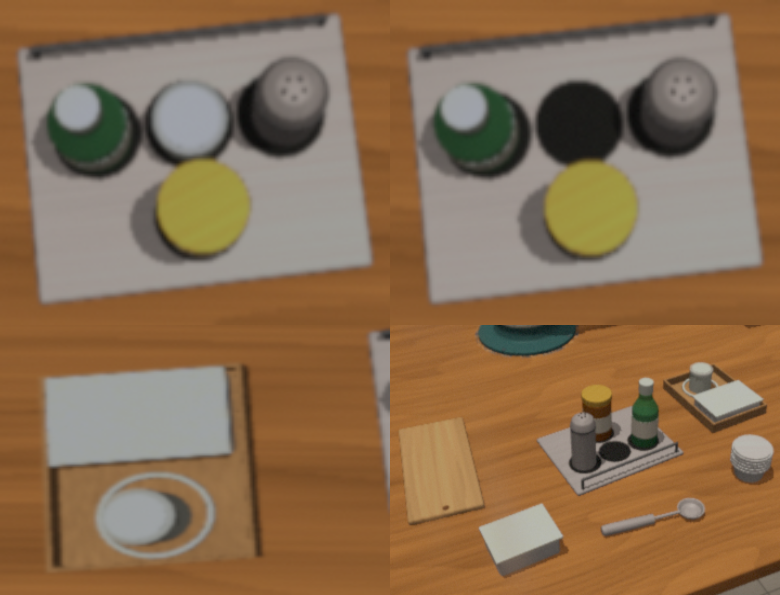

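The last picture shows bottle, jar and shaker upright on their original places (matching the before/after crops), and the tub's foot inside the collar. The board is empty and the bystanders are unmoved. Handing in.

```bash
python3 -c "
from plant import arm
print(arm.finish_job())"
```

```text
the job is handed in; nothing more can be done
None
```

I did the job in the order asked and handed it in at about 55 s of the 134 s allowed. No verdict came back.

I cleared the bottle, shaker and jar onto the side board. The tub then went from the tray into the collar, and the jar, shaker and bottle went back to their places.

**Final checks**
- **Returned things:** The before and after top views look the same for all three, and they stand upright. Nearly all the network estimates agree with the starting ones to within 4 mm. The one exception is the bottle's x in the top view: 0.577 against 0.572 at the start. The scene camera gives 0.572 and the arm's release position agrees, so I take this as network error.
- **Tub:** It stands upright on the carton floor inside the collar. The estimates put it within about 4 mm of the collar's middle. In the top view it looks off-centre to the left, which I put down to perspective.
- **Bystanders:** The foil cups, packed meal and spoon have not visibly moved; all estimates agree with the starting ones to within about 5 mm.
- **Forces:** The highest wrist reading was 20 N, when I lowered the jar slightly too far on its return. I backed off before releasing it.

The gripper was empty and clear of everything at hand-in.

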